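# Fill the jam-jar carrier

## Task

Tip the lid of the jar carrier up by its lug, with its back edge still resting on the carrier, then lift it off and set it down flat and right way up on the worktop. Stand the two loose jam jars, the upright one and the one lying on its side, in the two free pockets of the carrier, fully home and let down gently, not dropped. Leave the two jars already in the carrier, the shaker, the funnel and the bowl where they are.

Things in the scene. Friction and masses are not known exactly. Their poses are not given: they have to be found in the camera images.
- carrier: Jar carrier base, fixed: white plastic block 150 x 150 x 45 mm tall. Four 55 mm square pockets at x, y = +-34 mm, sides along its x and y, 41 mm deep (floor 4 mm above the worktop), 3 mm chamfer at the mouth. Origin: centre of the underside; z up; x roughly away from the robot. The two -y pockets already hold jars, the two +y pockets are free.
- lid: Loose red lid, 161 mm square over its skirt, 38 mm tall to the roof, about 0.2 kg. Starts on the carrier: its seat, 6 mm above its lower edge, rests on the carrier's rim; the skirt goes round the rim with 2.5 mm play. Nothing else holds it. Origin: centre of the lower edge plane (39 mm above the worktop when seated); z up; axes as the carrier's. The lug is on its -x edge.
- lid_lug (a point): Middle of the lid's lifting lug: an upright rib 10 mm thick (along the lid's x), 56 mm wide (along its y), rising 28 mm above the roof, on the lid's -x edge. This point is 14 mm above the roof, 52 mm above the lower edge, 72.5 mm from the lid's centre. Grip it across its 10 mm thickness from above.
- lid_back (a point): Middle of the lid's back edge, opposite the lug (+x, 75.5 mm from its centre), 6 mm above its lower edge, at rim height. The lid pivots about the line along its y through this point when the lug is raised.
- pocket_1 (a point): Centre of the floor of the free pocket at -x, +y of the carrier (4 mm above the worktop). Pocket as described under the carrier.
- pocket_2 (a point): Centre of the floor of the free pocket at +x, +y of the carrier (4 mm above the worktop).
- jar_a: Full jam jar standing on the worktop: square glass body 50 x 50 x 50 mm, round gold cap 49 mm across from 55 to 66 mm above the base; about 0.19 kg. Origin: centre of its base; z to the cap; x, y square to its sides. In a pocket it has 2.5 mm play a side and stands 25 mm proud, 18 mm from the next jar: lower it held by the cap from above, fingers along a diagonal of the carrier.
- jar_b: An identical jar lying on one flat side on the worktop, its cap roughly to the robot's left. Origin: centre of its base, 25 mm above the worktop as it lies; z from base to cap, level at the start.
- old_1: Identical jar already standing in the carrier pocket at -x, -y. Same frame as jar_a. Leave it.
- old_2: Identical jar already standing in the carrier pocket at +x, -y. Same frame as jar_a. Leave it.
- shaker: Salt shaker, glass with a domed steel top, 46 mm across, 78 mm tall, standing. Origin: centre of its base. Leave it.
- funnel: Steel funnel standing mouth down, 100 mm across at the foot, 105 mm tall. Origin: centre of its foot. Leave it.
- bowl: Small blue ceramic bowl, 90 mm across, 45 mm tall. Origin: centre of its foot. Leave it.
Things that resemble listed ones, but are neither listed nor needed, are in the scene too. Leave any orange look-alike of the jar_b alone.

How it is judged (in metres and radians):
On the way:
1. the lid is tipped up at the lug by 7 degrees or more, its back edge still resting on the carrier (raised less than 10 mm) (angle between lid's own z axis and vertical above 0.12 rad and z of lid_back in the frame of carrier below 0.055 m and x of lid_back in the frame of carrier above 0.055 m and z of lid_lug in the frame of carrier above 0.1 m), for 0.1 s.
At the end, for the whole second after the job is handed in: Lid flat, right way up on the worktop (within 6 mm, 0.06 rad). Both loose jars upright (0.06 rad), at rest on the floors of the free pockets, one each, within 7 mm of the pocket centre. Old jars still on their pocket floors; shaker, funnel, bowl standing within 30 mm of their start (height (world z) of lid below 0.006 m and angle between each of lid, jar_a, jar_b, old_1, old_2's own z axis and vertical below 0.06 rad and linear speed of each of lid, jar_a, jar_b below 0.02 m/s and (distance between jar_a and pocket_1 below 0.007 m or distance between jar_a and pocket_2 below 0.007 m) and (distance between jar_b and pocket_1 below 0.007 m or distance between jar_b and pocket_2 below 0.007 m) and z of each of old_1, old_2 in the frame of carrier below 0.008 m and distance of each of shaker, funnel, bowl from where it was at the start of the episode below 0.03 m and angle between each of shaker, funnel, bowl's own z axis and vertical below 0.1 rad); the robot touches nothing.
It fails at once if a jar dropped into its pocket (faster than 0.6 m/s inside it: a fall of about 18 mm or more) ((z of jar_a in the frame of carrier below 0.04 m and (horizontal distance between jar_a and pocket_1 below 0.012 m or horizontal distance between jar_a and pocket_2 below 0.012 m) and linear speed of jar_a above 0.6 m/s) or (z of jar_b in the frame of carrier below 0.04 m and (horizontal distance between jar_b and pocket_1 below 0.012 m or horizontal distance between jar_b and pocket_2 below 0.012 m) and linear speed of jar_b above 0.6 m/s)).
It fails at once if the lid dropped or flung on the worktop (faster than 0.6 m/s within 30 mm of it) (height (world z) of lid below 0.03 m and linear speed of lid above 0.6 m/s).
It fails at once if a jar already in the carrier shifted by more than 15 mm (distance of any of old_1, old_2 from where it was at the start of the episode above 0.015 m).
It fails at once if the shaker, the funnel or the bowl pushed more than 30 mm away (distance of any of shaker, funnel, bowl from where it was at the start of the episode above 0.03 m).
It also fails if it takes over 72 s, if anything falls off the work surface, if the arm or the gripper's body presses on something with over 40 N, if the wrist force passes 120 N, or if a joint passes its speed limit or range.

## Robot

A 6-joint arm with a two-finger parallel gripper is mounted at the origin on the work surface. World frame = base frame: x ahead of the robot, y to its left, z up, the work surface at z = 0. Lengths are in mm, angles in degrees, forces in N, time in s.
With the tool pointing down it reaches from about 350 to 850 mm from the base axis. Payload 8.1 kg.
Tool frame: the origin (TCP) lies on the centre line of the jaws, within the pads' length; the fingertips stand 19 mm ahead of it and the grasp point (between the pads) is the TCP; z points along the fingers, y is the line along which they close (so a half turn about z gives the same grasp; the last joint's range is limited). The gripper opens to 85 mm and grips with 20 to 120 N. Pads are 22 mm wide; open, the fingers measure 114 mm over their backs; the gripper's body (76 mm by 85 mm) begins 54 mm behind the grasp point. The pads swing forward as they close: fully open they stand 13 mm farther back than shut.
Start: joints at [71.081, 7.471, 85.268, -0, 87.261, -4.893], TCP at [145.395, 582.122, 250.292] pointing down, gripper open.
Joint ranges: [-169.43, 169.43], [-51.17, 129.36], [1.28, 143.12], [-76.62, 256.62], [0, 156.53], [-152.29, 152.29]. Speed limits (degrees/s): [136.94, 136.94, 159.86, 180, 180, 180].

## Interface

Orientations are given as [roll, pitch, yaw] about the fixed x, y, z axes, in that order (R = Rz(yaw) Ry(pitch) Rx(roll)).
In Python, from bench import r gives the robot as it stands. The module is installed in compiled form; this text tells all that it offers.
- The arm moves only by the tool servo_tool, never from a script. Its arguments are lists of equal length, an entry for each row: "fingers": the finger opening in m, from 0 to 0.0854; "linear": the shift along the tool's x, y, z in m, a list of three; "rotation": the turn, a rotation vector about the tool's x, y, z in degrees, a list of three. A call has 1 to 10 rows; each row is the pose to reach, as a shift and turn from the pose commanded when the call began, along the tool's axes at that moment; what a row does not reach only later rows make up. A row lasts 1/10 s, in which the tool goes at most 50 mm and 8.59 degrees, less where a joint would pass 70% of its speed; a pose out of reach is approached as far as the arm can. A call with a gripper value outside its range is refused whole. The fingers move at their own pace and stop on an object; "force" is the grip in N (left out, the last holds). Time passes only in rows, so rows that repeat a pose let the fingers close. It gives the time, the measured TCP pose, the force, the opening and the grip force at its end, in the units of the state.
- r.sense(): the state, without advancing time (a new reading comes with each control period).
- r.snapshot(name): name is "side" or "top"; returns a dict with "frame" (384x512x3 uint8, red, green, blue), "fx", "fy", "cx", "cy" (pixels), "camera_from_world" (4x4, takes a point from world to camera coordinates). Camera axes: x right, y up, looking along -z (the intrinsics and any distortion apply to the point x, -y, -z); pixel columns grow to the right and rows downward; lengths in mm; the calibration is good to about 2 mm. A picture is of the moment at which its call begins. There is no depth.
- r.hand_in(): hands the job in; it is judged then, once.
The state is a dict: "time": time; "joint_pos": joint angles; "qd": joint speeds; "joint_efforts": joint torques, N m; "tool_pos": TCP position; "tcp_rot": TCP orientation; "ft_force": force on the tool from outside, world axes, zero at the start; "wrist_torque": the same for the moment, N m; "finger_gap": finger opening in mm; "grip_force": force on a finger pad.
Only numpy, scipy, OpenCV 4.12 (cv2) and the standard library are available. Lean on these libraries where they do the work, as an engineer would, in place of code of your own. Each camera call takes 0.05 s, during which the arm holds its last target. There are 200 camera calls.

## Working session

There is one attempt and no reset: what is moved stays moved. The work goes in short steps, Python scripts to look and compute and a tool call to move; the robot and the scene stay as the last step left them, time stands still between calls to the robot, and variables do not carry over. Pictures are saved under pics/ and viewed, at most 10 in all, crops included, and the job is handed in when it is done.

Besides the shell and the picture viewer there is one more tool, called after "Call:" as name(argument=value, ...), one argument or row to a line, values as JSON. servo_tool: Moves the arm, as the interface text tells. Its arguments: {"type":"object","properties":{"fingers":{"type":"array","items":{"type":"number"}},"linear":{"type":"array","items":{"type":"array","items":{"type":"number"}}},"rotation":{"type":"array","items":{"type":"array","items":{"type":"number"}}},"force":{"type":"number"}},"required":["fingers","linear","rotation"]}

```bash
mkdir -p pics
python3 - <<'E'
from bench import r
import cv2,numpy as np,pickle
d={}
for n in("top","side"):
    s=r.snapshot(n); d[n]=s
    cv2.imwrite(f"pics/{n}0.png",cv2.resize(s["frame"][:,:,::-1],(800,600),interpolation=cv2.INTER_CUBIC))
    print(n,{k:v for k,v in s.items() if k not in("frame",)})
pickle.dump(d,open("s0.pkl","wb"))
print(r.sense())
E
```

```text
top {'fx': 442.2117435334165, 'fy': 442.2117435334165, 'cx': 246.8893435434797, 'cy': 199.00148138875755, 'camera_from_world': array([[ 7.43578047e-02, -9.97214927e-01, -5.77108395e-03,
         1.06203408e+01],
       [ 9.75340739e-01,  7.15184038e-02,  2.08795501e-01,
        -5.90864077e+02],
       [-2.07801251e-01, -2.11543483e-02,  9.77942296e-01,
        -1.13431226e+03],
       [ 0.00000000e+00,  0.00000000e+00,  0.00000000e+00,
         1.00000000e+00]])}
side {'fx': 351.0683790579268, 'fy': 351.0683790579268, 'cx': 254.75208273334562, 'cy': 192.53691819261093, 'camera_from_world': array([[ 8.26348349e-01, -5.63071671e-01, -9.93479078e-03,
        -4.39626468e+02],
       [ 3.62859049e-01,  5.18865057e-01,  7.74023490e-01,
        -2.80491540e+02],
       [-4.30675884e-01, -6.43217962e-01,  6.33078934e-01,
        -7.51452371e+02],
       [ 0.00000000e+00,  0.00000000e+00,  0.00000000e+00,
         1.00000000e+00]])}
{'time': 0.1, 'joint_pos': array([ 7.10837093e+01,  7.51256741e+00,  8.53262548e+01, -5.38983668e-04,
        8.72630176e+01, -4.89261446e+00]), 'qd': array([ 0.01360906,  0.00568533, -0.1738005 ,  0.04550661,  0.00346631,
        0.06153373]), 'joint_efforts': array([ 4.18746267e-04, -5.70943701e+01, -5.01949096e+01, -1.22959409e-04,
        7.73942156e-03, -6.41141651e-05]), 'tool_pos': array([145.20893542, 581.65122992, 249.29988476]), 'tcp_rot': array([-1.79898485e+02, -8.14939238e-03,  1.65976343e+02]), 'ft_force': array([-0.87680091,  0.28942968,  0.37597021]), 'wrist_torque': array([-0.01757812,  0.00136097, -0.01948104]), 'grip_force': 0.0, 'finger_gap': 85.72492910465142}
```

View pics/top0.png

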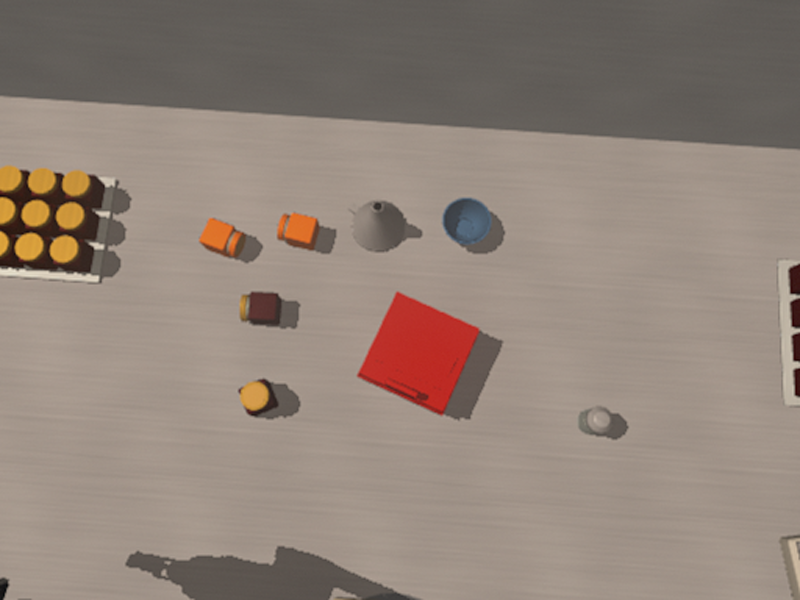

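View pics/side0.png

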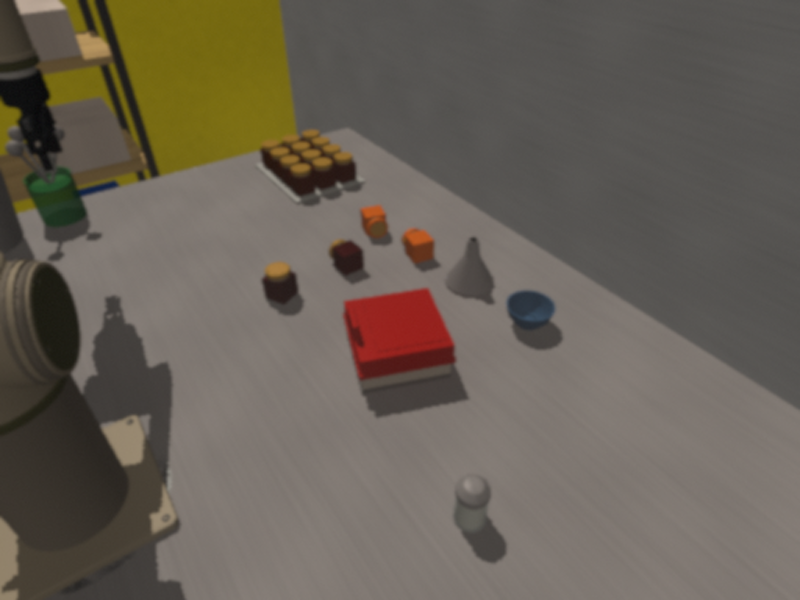

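Top view (shown at 1.5625x): red lid (420,352), upright jar (257,397), lying dark jar with gold cap to the left (262,308). There are orange look-alikes at (222,237) and (299,229). The only dark lying jar with its cap to the robot's left is the one at (262,308), so that is jar_b. I'll check it in an enlarged crop.

```bash
cat > h.py <<'E'
import numpy as np,cv2,pickle
def ray(s,u,v):
    M=s["camera_from_world"];R=M[:3,:3];t=M[:3,3]
    d=R.T@np.array([(u-s["cx"])/s["fx"],-(v-s["cy"])/s["fy"],-1.]);return -R.T@t,d
def onz(s,u,v,z):
    o,d=ray(s,u,v);return o+d*(z-o[2])/d[2]
def proj(s,p):
    c=s["camera_from_world"]@np.append(p,1);return s["cx"]-s["fx"]*c[0]/c[2],s["cy"]+s["fy"]*c[1]/c[2]
def mask(s,lo,hi,box=None):
    h=cv2.cvtColor(s["frame"],cv2.COLOR_RGB2HSV);m=cv2.inRange(h,lo,hi)
    if box:
        z=np.zeros_like(m);a,b,c,d=box;z[b:d,a:c]=m[b:d,a:c];m=z
    return m
def big(m):
    c,_=cv2.findContours(m,cv2.RETR_EXTERNAL,cv2.CHAIN_APPROX_NONE);return max(c,key=cv2.contourArea)
E
python3 - <<'E'
from h import *
d=pickle.load(open("s0.pkl","rb"));s=d["top"]
f=s["frame"]
cv2.imwrite("pics/crop1.png",cv2.resize(f[175:275,145:315][:,:,::-1],None,fx=4.6,fy=4.6,interpolation=cv2.INTER_CUBIC))
def lid(s,box):
    c=big(mask(s,(0,120,60),(6,255,255),box)|mask(s,(174,120,60),(180,255,255),box))
    return c
for n in d:
    c=lid(d[n],None); a=cv2.approxPolyDP(cv2.convexHull(c),3,True)[:,0]
    print(n,cv2.contourArea(c))
    for p in a: print(p,onz(d[n],*p,77).round(1),onz(d[n],*p,39).round(1))
c=big(mask(s,(10,120,100),(24,255,255),(150,240,180,270)));(u,v),rad=cv2.minEnclosingCircle(c)
print("jarA cap",u,v,rad,onz(s,u,v,66),cv2.contourArea(c))
# dark bodies
for nm,b in (("B",(150,180,190,215)),("A",(150,240,185,270))):
    g=mask(s,(0,0,0),(180,255,75),b); c=big(g);print(nm,cv2.boundingRect(c),cv2.minAreaRect(c))
c=big(mask(s,(10,100,80),(24,255,255),(150,180,185,215)));print("B cap",cv2.boundingRect(c),cv2.minAreaRect(c))
for nm,p in(("robot shaker",(383,268)),):print(onz(s,*p,40))
for nm,p,z in(("shaker",(383,268),60),("funnel",(242,145),40),("bowl",(299,141),40),("or1",(191,147),25),("or2",(142,151),25)):print(nm,onz(s,*p,z).round())
E
```

```text
top 3477.5
[254 187] [619.7  37.2  77. ] [628.9  37.5  39. ]
[306 210] [ 567.1 -105.    77. ] [ 574.5 -109.4   39. ]
[282 265] [417.8 -49.8  77. ] [420.4 -52.4  39. ]
[229 240] [472.4  92.4  77. ] [476.7  94.5  39. ]
side 2969.0
[273 185] [618.5  34.2  77. ] [648.2  72.7  39. ]
[290 220] [ 568.6 -104.6   77. ] [595.1 -74.8  39. ]
[290 231] [ 544.5 -134.7   77. ] [ 569.6 -106.7   39. ]
[231 242] [408.3 -83.8  77. ] [424.9 -52.6  39. ]
[221 193] [480.2  87.5  77. ] [501.2 129.3  39. ]
jarA cap 162.6796112060547 252.87864685058594 9.506918907165527 [426.8765369  264.38886931  66.        ] 247.5
B (159, 188, 21, 20) ((172.74127197265625, 201.03761291503906), (14.521164894104004, 24.07343864440918), 46.73570251464844)
A (160, 243, 18, 24) ((170.55149841308594, 256.1148681640625), (14.106315612792969, 23.406696319580078), 20.85445785522461)
B cap (153, 189, 6, 16) ((155.17259216308594, 196.41151428222656), (4.656330108642578, 15.166332244873047), 3.814074993133545)
[ 432.29025092 -321.01522696   40.        ]
shaker [ 431. -315.   60.]
funnel [748.  80.  40.]
bowl [772. -80.  40.]
or1 [737. 226.  25.]
or2 [715. 365.  25.]
```

View pics/crop1.png

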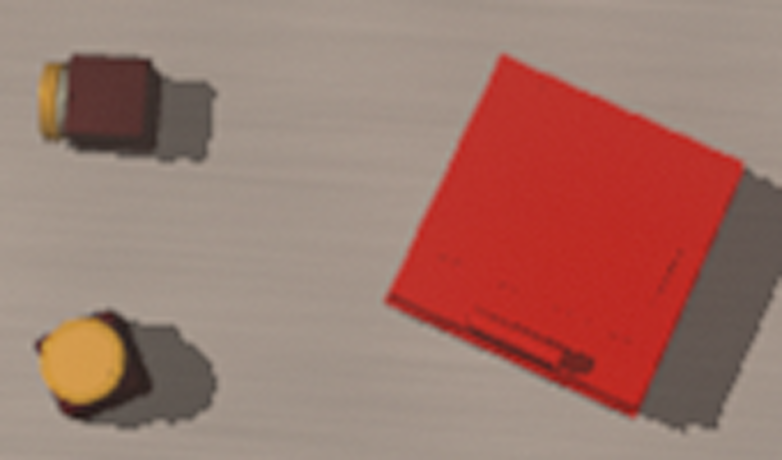

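The crop confirms jar_b as the dark lying jar, gold cap at left (crop 50,100, body 110,100). jar_a is the upright one, rotated about 30° (crop 82,360). The lug shows at crop (470..590, 315..370).

```bash
cat >> h.py <<'E'
from scipy.spatial.transform import Rotation as Ro
def T(yaw,rpy0=(180,0)): return Ro.from_euler("xyz",[rpy0[0],rpy0[1],yaw],degrees=True)
def goal(r,p,R):
    q=r.sense();C=Ro.from_euler("xyz",q["tcp_rot"],degrees=True)
    print("t",round(q["time"],2),"at",q["tool_pos"].round(1),q["tcp_rot"].round(2),"gap",round(q["finger_gap"],1),"F",q["ft_force"].round(1))
    print("lin m",(C.inv().apply(np.array(p)-q["tool_pos"])/1000).round(4),"rot",(C.inv()*R).as_rotvec(degrees=True).round(2))
E
python3 - <<'E'
from h import *
from bench import r
s=pickle.load(open("s0.pkl","rb"))["top"]
a=np.radians(-20.5);X=np.array([np.cos(a),np.sin(a),0]);Y=np.array([-X[1],X[0],0]);c=np.array([521,-6.5,39])
for n,x,y,z in(("roofBL",80.5,80.5,38),("roofBR",80.5,-80.5,38),("roofFL",-80.5,80.5,38),("lowFL",-80.5,80.5,0),("lowFR",-80.5,-80.5,0),("lug top f",-77.5,28,66),("",-77.5,-28,66),("lug top b",-67.5,28,66),("",-67.5,-28,66),("lug base f",-77.5,28,38),("",-77.5,-28,38)):
    u,v=proj(s,c+X*x+Y*y+np.array([0,0,z]));print(n,round(u,1),round(v,1),"crop",round((u+.5-145)*4.6),round((v+.5-175)*4.6))
goal(r,(453,19,200),T(69.5))
E
```

```text
roofBL 252.8 185.1 crop 498 49
roofBR 308.0 209.7 crop 752 162
roofFL 227.3 239.3 crop 381 298
lowFL 228.0 241.0 crop 384 306
lowFR 282.4 266.2 crop 635 422
lug top f 245.8 245.5 crop 466 327
 265.9 254.8 crop 558 369
lug top b 247.5 242.0 crop 474 310
 267.5 251.2 crop 566 353
lug base f 245.9 246.7 crop 467 332
 265.5 255.7 crop 557 373
t 0.1 at [145.2 581.7 249.3] [-1.7990e+02 -1.0000e-02  1.6598e+02] gap 85.7 F [-0.9  0.3  0.4]
lin m [-0.435  -0.4712  0.0501] rot [-8.000e-02  8.000e-02  9.648e+01]
```

Call:
servo_tool(
  fingers=[0.05,0.05,0.05,0.05,0.05,0.05,0.05,0.05,0.05,0.05],
  linear=[
    [-0.029,-0.0314,0.0033],
    [-0.058,-0.0628,0.0067],
    [-0.087,-0.0942,0.01],
    [-0.116,-0.1257,0.0134],
    [-0.145,-0.157,0.0167],
    [-0.174,-0.1885,0.02],
    [-0.203,-0.22,0.0234],
    [-0.232,-0.2513,0.0267],
    [-0.261,-0.2827,0.03],
    [-0.29,-0.3141,0.0334],
  ],
  rotation=[
    [0,0,6.4],
    [0,0,12.8],
    [0,0,19.2],
    [0,0,25.6],
    [0,0,32],
    [0,0,38.4],
    [0,0,44.8],
    [0,0,51.2],
    [0,0,57.6],
    [0,0,64],
  ],
)

```text
time: 1.1
tool_pos: [350.9, 205.5, 216.6]
tcp_rot: [180.0, -0.0, 101.7]
ft_force: [0.7, 0.6, -0.6]
finger_gap: 49.7
grip_force: 0.0
```

```bash
python3 -c "
from h import *
from bench import r
goal(r,(453,19,140),T(69.5))"
```

```text
t 1.1 at [350.9 205.5 216.6] [180.    -0.   101.72] gap 49.7 F [ 0.7  0.6 -0.6]
lin m [-0.2033  0.0621  0.0766] rot [ 0.   -0.   32.22]
```

Call:
servo_tool(
  fingers=[0.05,0.05,0.05,0.05,0.05,0.05,0.05],
  linear=[
    [-0.041,0.0124,0.0153],
    [-0.0813,0.0248,0.0306],
    [-0.122,0.0373,0.046],
    [-0.1626,0.05,0.0613],
    [-0.2033,0.0621,0.0766],
    [-0.2033,0.0621,0.0766],
    [-0.2033,0.0621,0.0766],
  ],
  rotation=[
    [0,0,6.4],
    [0,0,12.9],
    [0,0,19.3],
    [0,0,25.8],
    [0,0,32.2],
    [0,0,32.2],
    [0,0,32.2],
  ],
)

```text
time: 1.8
tool_pos: [453.0, 20.4, 139.4]
tcp_rot: [-179.9, 0.0, 69.7]
ft_force: [-0.5, -0.2, 0.4]
finger_gap: 50.2
grip_force: 0.0
```

```bash
python3 -c "
from h import *
from bench import r
goal(r,(453,19,100),T(69.5))
s=r.snapshot('side');cv2.imwrite('pics/s1.png',cv2.resize(s['frame'][130:260,170:330][:,:,::-1],None,fx=4.6,fy=4.6,interpolation=cv2.INTER_CUBIC))"
```

```text
t 1.8 at [453.   20.4 139.4] [-1.7986e+02  2.0000e-02  6.9670e+01] gap 50.2 F [-0.5 -0.2  0.4]
lin m [-0.0012  0.0006  0.0394] rot [-0.14  0.02  0.17]
```

View pics/s1.png

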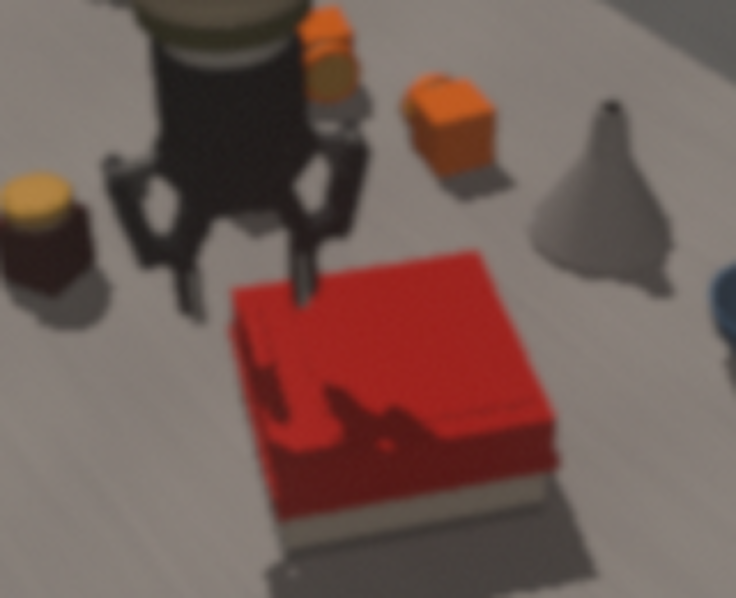

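The fingers straddle the lug: front tip at crop (195,315), rear tip at (302,300), lug about (265,370) below. Going down.

Call:
servo_tool(
  fingers=[0.05,0.05,0.05,0.05,0.05,0.03,0.03,0.018,0.018,0.018],
  linear=[
    [-0.0006,0.0003,0.012],
    [-0.0012,0.0006,0.024],
    [-0.0012,0.0006,0.034],
    [-0.0012,0.0006,0.038],
    [-0.0012,0.0006,0.038],
    [-0.0012,0.0006,0.038],
    [-0.0012,0.0006,0.038],
    [-0.0012,0.0006,0.038],
    [-0.0012,0.0006,0.038],
    [-0.0012,0.0006,0.038],
  ],
  rotation=[
    [0,0,0],
    [0,0,0],
    [0,0,0],
    [0,0,0],
    [0,0,0],
    [0,0,0],
    [0,0,0],
    [0,0,0],
    [0,0,0],
    [0,0,0],
  ],
)

```text
time: 2.85
tool_pos: [453.9, 19.7, 102.5]
tcp_rot: [180.0, -0.0, 69.8]
ft_force: [0.6, -0.1, 0.0]
finger_gap: 18.2
grip_force: 0.0
```

Call:
servo_tool(
  fingers=[0.014,0.012,0.009,0.005,0.0,0.0],
  linear=[
    [0,0,0.002],
    [0,0,0.002],
    [0,0,0.002],
    [0,0,0.002],
    [0,0,0.002],
    [0,0,0.002],
  ],
  rotation=[
    [0,0,0],
    [0,0,0],
    [0,0,0],
    [0,0,0],
    [0,0,0],
    [0,0,0],
  ],
  force=80,
)

```text
time: 3.45
tool_pos: [453.8, 19.7, 100.5]
tcp_rot: [180.0, 0.0, 69.8]
ft_force: [0.3, -1.0, 3.5]
finger_gap: 8.2
grip_force: 78.9
```

```bash
python3 -c "
from h import *
from bench import r
q=r.sense();C=Ro.from_euler('xyz',q['tcp_rot'],degrees=True);p=q['tool_pos']
a=np.radians(-20.3);X=np.array([np.cos(a),np.sin(a),0]);Y=np.array([-X[1],X[0],0])
lug=p.copy();piv=lug+148*X;piv[2]=45
for t in (2,4,6,8,10,12):
    R=Ro.from_rotvec(Y*t,degrees=True);d=C.inv().apply(piv+R.apply(p-piv)-p)/1000
    print(t,d.round(4),(C.inv()*R*C).as_rotvec(degrees=True).round(2))"
```

```text
2 [-0.      0.002  -0.0051] [ 2.  0. -0.]
4 [-0.      0.0042 -0.0102] [ 4.    0.01 -0.  ]
6 [-0.      0.0066 -0.0152] [ 6.    0.01 -0.  ]
8 [-0.      0.0092 -0.0201] [ 8.    0.01 -0.  ]
10 [-0.      0.0119 -0.0249] [10.    0.01 -0.  ]
12 [-0.      0.0148 -0.0296] [12.    0.02 -0.  ]
```

Call:
servo_tool(
  fingers=[0,0,0,0,0,0,0,0,0,0],
  linear=[
    [0,0.002,-0.0051],
    [0,0.0042,-0.0102],
    [0,0.0066,-0.0152],
    [0,0.0092,-0.0201],
    [0,0.0105,-0.0225],
    [0,0.0119,-0.0249],
    [0,0.0119,-0.0249],
    [0,0.0119,-0.0249],
    [0,0.0119,-0.0249],
    [0,0.0119,-0.0249],
  ],
  rotation=[
    [2,0,0],
    [4,0,0],
    [6,0,0],
    [8,0,0],
    [9,0,0],
    [10,0,0],
    [10,0,0],
    [10,0,0],
    [10,0,0],
    [10,0,0],
  ],
)

```text
time: 4.45
tool_pos: [464.8, 15.7, 125.1]
tcp_rot: [-170.0, -0.0, 69.8]
ft_force: [3.2, 0.4, -1.3]
finger_gap: 8.4
grip_force: 78.4
```

```bash
python3 -c "
from h import *
from bench import r
goal(r,(453,19,300),T(69.7))
s=r.snapshot('side');cv2.imwrite('pics/s2.png',cv2.resize(s['frame'][130:260,170:330][:,:,::-1],None,fx=4.6,fy=4.6,interpolation=cv2.INTER_CUBIC))"
```

```text
t 4.45 at [464.8  15.7 125.1] [-1.7004e+02 -1.0000e-02  6.9780e+01] gap 8.4 F [ 3.2  0.4 -1.3]
lin m [-0.001  -0.0423 -0.1702] rot [-9.96  0.    0.08]
```

View pics/s2.png

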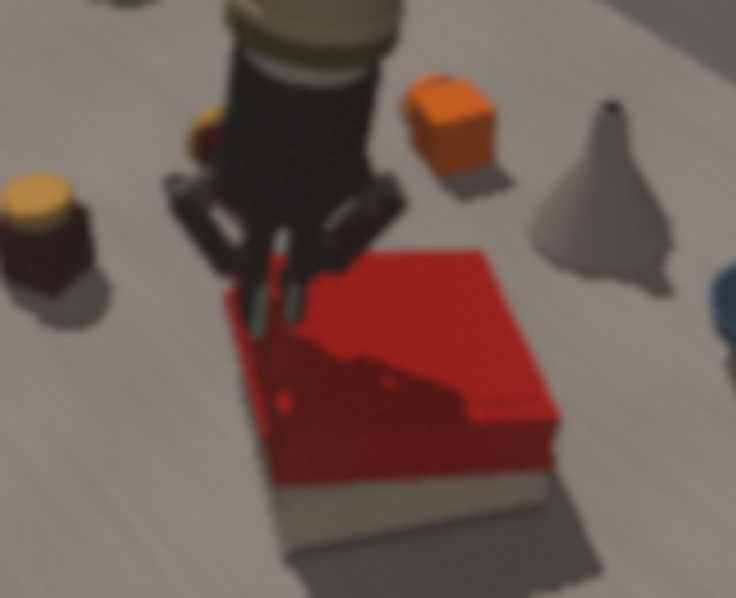

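The lid is tipped about 10°, its back edge still on the rim (crop 550,470) and a wedge of carrier showing at the front. Lifting off.

Call:
servo_tool(
  fingers=[0,0,0,0,0,0,0,0,0,0],
  linear=[
    [0,-0.0017,-0.0099],
    [0,-0.0035,-0.0197],
    [0,-0.0052,-0.0295],
    [0,-0.0078,-0.0443],
    [0,-0.0104,-0.0591],
    [0,-0.013,-0.0739],
    [0,-0.0156,-0.0886],
    [0,-0.0156,-0.0886],
    [0,-0.0156,-0.0886],
    [0,-0.0156,-0.0886],
  ],
  rotation=[
    [0,0,0],
    [0,0,0],
    [-1,0,0],
    [-3,0,0],
    [-5,0,0],
    [-7,0,0],
    [-9,0,0],
    [-10,0,0],
    [-10,0,0],
    [-10,0,0],
  ],
)

```text
time: 5.5
tool_pos: [464.1, 15.8, 214.2]
tcp_rot: [-179.9, 0.0, 69.8]
ft_force: [-0.6, 0.8, -2.0]
finger_gap: 8.5
grip_force: 79.1
```

```bash
python3 -c "
from h import *
from bench import r
goal(r,(552,-255,215),T(69.7))
s=r.snapshot('side');cv2.imwrite('pics/s3.png',cv2.resize(s['frame'][80:260,140:340][:,:,::-1],None,fx=3.3,fy=3.3,interpolation=cv2.INTER_CUBIC))"
```

```text
t 5.5 at [464.1  15.8 214.2] [-1.7989e+02  2.0000e-02  6.9780e+01] gap 8.5 F [-0.6  0.8 -2. ]
lin m [-0.2237  0.176  -0.001 ] rot [-0.11  0.02  0.08]
```

View pics/s3.png

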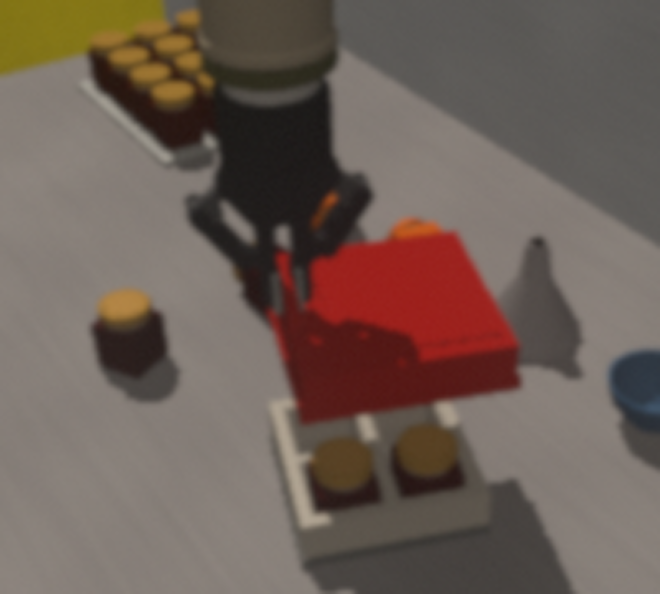

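The lid hangs level in the grip, clear of the carrier; old jars at crop (340,465),(425,450). Carrying it to the clear spot on the right.

Call:
servo_tool(
  fingers=[0,0,0,0,0,0,0,0,0,0],
  linear=[
    [-0.011,0.009,0],
    [-0.034,0.026,0],
    [-0.065,0.051,0],
    [-0.1,0.079,0],
    [-0.135,0.106,0],
    [-0.168,0.132,0],
    [-0.195,0.153,0],
    [-0.213,0.168,0.0],
    [-0.222,0.175,0],
    [-0.2237,0.176,0],
  ],
  rotation=[
    [0,0,0],
    [0,0,0],
    [0,0,0],
    [0,0,0],
    [0,0,0],
    [0,0,0],
    [0,0,0],
    [0,0,0],
    [0,0,0],
    [0,0,0],
  ],
)

```text
time: 6.55
tool_pos: [552.3, -256.7, 213.9]
tcp_rot: [-179.9, -0.0, 69.7]
ft_force: [-0.4, 0.1, -3.8]
finger_gap: 8.4
grip_force: 79.2
```

Call:
servo_tool(
  fingers=[0,0,0,0,0,0,0,0,0,0],
  linear=[
    [0,0,0.01],
    [0,0,0.03],
    [0,0,0.055],
    [0,0,0.08],
    [0,0,0.1],
    [0,0,0.115],
    [0,0,0.125],
    [0,0,0.13],
    [0,0,0.132],
    [0,0,0.132],
  ],
  rotation=[
    [0,0,0],
    [0,0,0],
    [0,0,0],
    [0,0,0],
    [0,0,0],
    [0,0,0],
    [0,0,0],
    [0,0,0],
    [0,0,0],
    [0,0,0],
  ],
)

```text
time: 7.55
tool_pos: [553.1, -255.3, 83.8]
tcp_rot: [179.9, 0.0, 69.8]
ft_force: [-0.2, 0.2, -2.2]
finger_gap: 8.5
grip_force: 79.1
```

Call:
servo_tool(
  fingers=[0,0,0,0,0,0,0,0,0,0],
  linear=[
    [0,0,0.006],
    [0,0,0.012],
    [0,0,0.016],
    [0,0,0.018],
    [0,0,0.0195],
    [0,0,0.021],
    [0,0,0.0215],
    [0,0,0.022],
    [0,0,0.022],
    [0,0,0.022],
  ],
  rotation=[
    [0,0,0],
    [0,0,0],
    [0,0,0],
    [0,0,0],
    [0,0,0],
    [0,0,0],
    [0,0,0],
    [0,0,0],
    [0,0,0],
    [0,0,0],
  ],
)

```text
time: 8.55
tool_pos: [552.9, -255.2, 61.6]
tcp_rot: [180.0, 0.0, 69.8]
ft_force: [-1.7, 1.3, 1.9]
finger_gap: 8.7
grip_force: 79.7
```

Call:
servo_tool(
  fingers=[0,0,0,0.02,0.03,0.04,0.04,0.04,0.04,0.04],
  linear=[
    [0,0,0.0005],
    [0,0,0.0005],
    [0,0,0.0005],
    [0,0,0.0005],
    [0,0,0.0005],
    [0,0,0],
    [0,0,-0.02],
    [0,0,-0.06],
    [0,0,-0.1],
    [0,0,-0.14],
  ],
  rotation=[
    [0,0,0],
    [0,0,0],
    [0,0,0],
    [0,0,0],
    [0,0,0],
    [0,0,0],
    [0,0,0],
    [0,0,0],
    [0,0,0],
    [0,0,0],
  ],
)

```text
time: 9.55
tool_pos: [552.5, -255.0, 202.4]
tcp_rot: [-180.0, -0.0, 69.8]
ft_force: [-0.2, -0.7, 0.8]
finger_gap: 39.9
grip_force: 0.0
```

Run:
```python
from h import *
from bench import r
s=r.snapshot('top');d=r.snapshot('side');pickle.dump({"top":s,"side":d},open("s1.pkl","wb"))
A=cv2.resize(s['frame'][160:275,145:405][:,:,::-1],None,fx=3,fy=3,interpolation=cv2.INTER_CUBIC)
B=cv2.resize(d['frame'][120:270,150:410][:,:,::-1],None,fx=1.65,fy=1.65,interpolation=cv2.INTER_CUBIC)
B=cv2.copyMakeBorder(B,0,0,0,A.shape[1]-B.shape[1],cv2.BORDER_CONSTANT)
cv2.imwrite('pics/t2.png',np.vstack([A,B]));print(A.shape,B.shape)
# jar B : top face rect (z=50) by dark-red
h=cv2.cvtColor(s['frame'],cv2.COLOR_RGB2HSV)
print(h[199,168],h[203,180],h[257,175], h[225,255])
print(s['frame'][190:212,151:182:2,0])
```

```text
(345, 780, 3) (248, 780, 3)
[  2 112  91] [12 39 99] [ 6 74 52] [ 17  53 129]
[[168 170 165 139 106  92  92  91  89  90  90  89  91  63 123 164]
 [166 171 173 140 118  92  93  91  92  91  90  90  89  65  73 137]
 [165 177 180 143 123  92  92  92  91  90  91  89  89  64  56  98]
 [167 183 187 147 124  93  93  92  92  91  91  89  90  65  60  99]
 [165 191 195 149 124  94  92  94  92  92  91  90  89  64  64 101]
 [164 189 197 153 125  88  92  92  92  92  90  89  88  62  64 102]
 [166 184 196 161 116  88  94  94  92  91  91  89  88  62  63 101]
 [167 179 194 156 103  95  94  93  92  91  90  88  86  61  68 101]
 [165 173 186 153 103  95  94  93  92  90  90  89  84  62  70 100]
 [167 169 175 148 105  95  95  94  92  92  90  88  83  58  71 101]
 [165 164 166 141 103  96  96  94  93  91  90  89  84  60  74 100]
 [167 160 158 133  97  96  94  95  93  92  90  88  81  59  78 100]
 [168 157 147 123  97  97  97  94  93  90  89  87  82  61  79 100]
 [167 156 131 116  85  85  85  87  88  88  89  85  80  60  85 102]
 [168 165 109 102  75  66  65  68  72  73  74  73  71  61  90 103]
 [167 170 122 116 114  61  59  58  59  58  59  59  61  59  89 102]
 [166 167 156 151 132  74  57  58  59  58  58  59  59  60  89 100]
 [167 168 167 167 150 110  81  78  70  72  74  69  67  66  96  99]
 [168 169 170 168 169 152 141 141 136 137  89  89  87  85  98  99]
 [170 167 169 167 168 171 170 170 170 171 139 139 140 138 114  95]
 [170 167 168 167 166 166 166 166 166 167 168 169 169 168 151 138]
 [171 169 168 167 167 166 166 165 165 165 165 165 166 165 168 169]]
```

View pics/t2.png

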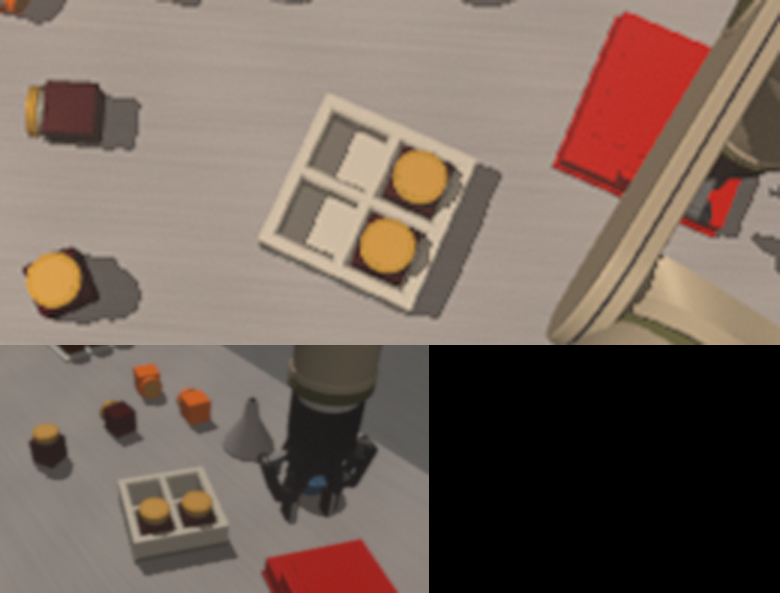

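Lid is flat on the table (upper half 640,110). Carrier is open with the two old jars in place, and the free pockets at (358,150) and (315,220) in the upper half. Measuring carrier and jars.

Run:
```python
from h import *
s=pickle.load(open("s1.pkl","rb"))["top"];f=s["frame"]
o,_=ray(s,0,0);print("cam",o.round())
# carrier: bright cream
h=cv2.cvtColor(f,cv2.COLOR_RGB2HSV)
print("rim col",h[195,254],f[195,254],"wood",f[185,230])
m=((f[:,:,0]>185)&(f[:,:,1]>170)).astype(np.uint8)*255
z=np.zeros_like(m);z[185:270,225:310]=m[185:270,225:310]
c=big(z);a=cv2.approxPolyDP(cv2.convexHull(c),2.5,True)[:,0];print("area",cv2.contourArea(c))
for p in a: print(p,onz(s,*p,45).round(1))
# pocket inner: caps of old jars
for nm,b in(("old2",(268,205,300,230)),("old1",(258,228,285,255)),("A",(150,240,180,270))):
    c=big(mask(s,(10,120,100),(24,255,255),b));M=cv2.moments(c);u,v=M["m10"]/M["m00"],M["m01"]/M["m00"]
    zz=66 if nm=="A" else 70
    print(nm,round(u,1),round(v,1),cv2.boundingRect(c),cv2.contourArea(c),onz(s,u,v,zz).round(1))
# jar A body
b=(148,238,185,272)
z=np.zeros((384,512),np.uint8);g=((f.max(2)<82)|(mask(s,(10,120,100),(24,255,255))>0));z[b[1]:b[3],b[0]:b[2]]=g[b[1]:b[3],b[0]:b[2]]*255
c=cv2.convexHull(big(z));a=cv2.approxPolyDP(c,1.5,True)[:,0]
for p in a: print("A",p,onz(s,*p,0).round(1),onz(s,*p,50).round(1))
# jar B top face: red channel 82-99 and reddish
z[:]=0;g=(f[:,:,0]>79)&(f[:,:,0]<100)&(h[:,:,1]>90);z[185:212,150:185]=g[185:212,150:185]*255
c=big(z);R=cv2.minAreaRect(c);print("B top",R,[onz(s,*q,50).round(1) for q in cv2.boxPoints(R)],onz(s,*R[0],50).round(1))
c=big(mask(s,(10,100,80),(24,255,255),(150,180,185,215)));M=cv2.moments(c);print("B cap",M["m10"]/M["m00"],M["m01"]/M["m00"],onz(s,M["m10"]/M["m00"],M["m01"]/M["m00"],40).round(1))
```

```text
cam [ 340.   29. 1233.]
rim col [ 17  53 204] [204 186 162] wood [167 154 142]
area 1724.0
[254 191] [616.1  36.7  45. ]
[302 213] [564.2 -98.2  45. ]
[281 262] [427.7 -48.9  45. ]
[231 239] [479.1  89.1  45. ]
old2 284.4 218.6 (275, 210, 20, 18) 246.5 [540.9 -49.6  70. ]
old1 273.7 241.5 (265, 232, 19, 19) 253.0 [477.8 -24.9  70. ]
A 162.6 252.9 (154, 244, 18, 19) 247.5 [426.7 264.6  66. ]
A [169 243] [460.5 263.2   0. ] [455.6 253.7  50. ]
A [173 246] [452.9 251.1   0. ] [448.4 242.1  50. ]
A [177 260] [415.2 235.8   0. ] [412.1 227.4  50. ]
A [164 266] [396.1 269.9   0. ] [393.8 260.2  50. ]
A [160 265] [398.  281.3   0. ] [395.7 271.1  50. ]
A [154 256] [421.4 300.8   0. ] [418.1 289.8  50. ]
A [154 249] [440.7 303.1   0. ] [436.6 292.   50. ]
A [159 245] [452.8 290.5   0. ] [448.3 279.9  50. ]
B top ((167.06858825683594, 195.97125244140625), (17.02886390686035, 17.22842025756836), 3.814074993133545) [array([559.4, 295.6,  50. ]), array([607.7, 298. ,  50. ]), array([607.9, 251. ,  50. ]), array([559.7, 248.9,  50. ])] [583.6 273.3  50. ]
B cap 155.1164658634538 196.1606425702811 [582.7 308.3  40. ]
```

```bash
python3 -c "
from h import *
from bench import r
goal(r,(427,264.5,160),T(159))"
```

```text
t 9.65 at [ 556.1 -257.   209.2] [1.7931e+02 1.1000e-01 6.9780e+01] gap 39.8 F [ 0.4 -1.1  0.1]
lin m [ 0.4448 -0.302   0.0447] rot [  0.46   0.62 -89.22]
```

Call:
servo_tool(
  fingers=[0.084,0.084,0.084,0.084,0.084,0.084,0.084,0.084,0.084,0.084],
  linear=[
    [0.02,-0.0136,0],
    [0.055,-0.0373,0],
    [0.095,-0.0645,0],
    [0.135,-0.0917,0],
    [0.175,-0.119,0],
    [0.215,-0.146,0],
    [0.255,-0.173,0],
    [0.295,-0.2,0],
    [0.335,-0.2275,0.01],
    [0.37,-0.2512,0.02],
  ],
  rotation=[
    [0,0,-5],
    [0,0,-13],
    [0,0,-21],
    [0,0,-29],
    [0,0,-37],
    [0,0,-45],
    [0,0,-53],
    [0,0,-61],
    [0,0,-69],
    [0,0,-77],
  ],
)

```text
time: 10.65
tool_pos: [444.3, 181.2, 181.2]
tcp_rot: [179.9, 0.1, 147.1]
ft_force: [-0.2, -0.8, 0.7]
finger_gap: 83.9
grip_force: 0.0
```

```bash
python3 -c "
from h import *
from bench import r
goal(r,(427,264.5,110),T(159))"
```

```text
t 10.65 at [444.3 181.2 181.2] [1.7992e+02 5.0000e-02 1.4713e+02] gap 83.9 F [-0.2 -0.8  0.7]
lin m [0.0598 0.0605 0.0712] rot [  0.08   0.06 -11.87]
```

Call:
servo_tool(
  fingers=[0.084,0.084,0.084,0.084,0.084,0.084,0.084],
  linear=[
    [0.02,0.02,0.015],
    [0.04,0.04,0.033],
    [0.055,0.055,0.053],
    [0.06,0.0605,0.068],
    [0.06,0.0605,0.071],
    [0.06,0.0605,0.071],
    [0.06,0.0605,0.071],
  ],
  rotation=[
    [0,0,-5],
    [0,0,-10],
    [0,0,-12],
    [0,0,-12],
    [0,0,-12],
    [0,0,-12],
    [0,0,-12],
  ],
)

```text
time: 11.35
tool_pos: [428.5, 262.0, 111.0]
tcp_rot: [180.0, 0.0, 158.7]
ft_force: [0.4, 0.7, -0.0]
finger_gap: 84.4
grip_force: 0.0
```

```bash
python3 -c "
from h import *
from bench import r
goal(r,(427,264.5,70),T(159))"
```

```text
t 11.35 at [428.5 262.  111. ] [1.7997e+02 5.0000e-02 1.5873e+02] gap 84.4 F [ 0.4  0.7 -0. ]
lin m [0.0024 0.0017 0.041 ] rot [ 0.03  0.05 -0.27]
```

Call:
servo_tool(
  fingers=[0.084,0.084,0.084,0.084,0.065,0.058,0.052,0.045,0.04,0.04],
  linear=[
    [0.0024,0.0017,0.01],
    [0.0024,0.0017,0.022],
    [0.0024,0.0017,0.033],
    [0.0024,0.0017,0.04],
    [0.0024,0.0017,0.04],
    [0.0024,0.0017,0.04],
    [0.0024,0.0017,0.04],
    [0.0024,0.0017,0.04],
    [0.0024,0.0017,0.04],
    [0.0024,0.0017,0.04],
  ],
  rotation=[
    [0,0,0],
    [0,0,0],
    [0,0,0],
    [0,0,0],
    [0,0,0],
    [0,0,0],
    [0,0,0],
    [0,0,0],
    [0,0,0],
    [0,0,0],
  ],
  force=50,
)

```text
time: 12.35
tool_pos: [427.0, 265.3, 71.1]
tcp_rot: [179.9, 0.1, 158.8]
ft_force: [-0.9, 0.5, 5.7]
finger_gap: 46.6
grip_force: 51.8
```

Call:
servo_tool(
  fingers=[0.04,0.04,0.04,0.04,0.04,0.04,0.04],
  linear=[
    [0,0,-0.004],
    [0,0,-0.015],
    [0,0,-0.035],
    [0,0,-0.06],
    [0,0,-0.075],
    [0,0,-0.08],
    [0,0,-0.08],
  ],
  rotation=[
    [0,0,0],
    [0,0,0],
    [0,0,0],
    [0,0,0],
    [0,0,0],
    [0,0,0],
    [0,0,0],
  ],
)

```text
time: 13.05
tool_pos: [426.6, 265.1, 150.9]
tcp_rot: [179.9, 0.1, 158.8]
ft_force: [-0.2, 0.2, -2.2]
finger_gap: 47.4
grip_force: 51.8
```

```bash
python3 -c "
from h import *
from bench import r
goal(r,(565.3,14.6,150),T(114.5))"
```

```text
t 13.05 at [426.6 265.1 150.9] [1.7994e+02 6.0000e-02 1.5877e+02] gap 47.4 F [-0.2  0.2 -2.2]
lin m [-0.2199 -0.1833  0.0009] rot [8.000e-02 3.000e-02 4.427e+01]
```

Call:
servo_tool(
  fingers=[0.04,0.04,0.04,0.04,0.04,0.04,0.04,0.04,0.04,0.04],
  linear=[
    [-0.011,-0.009,0],
    [-0.037,-0.031,0],
    [-0.069,-0.0575,0],
    [-0.104,-0.0867,0],
    [-0.139,-0.1159,0],
    [-0.171,-0.1425,0],
    [-0.197,-0.1642,0],
    [-0.213,-0.1775,0],
    [-0.2199,-0.1833,0],
    [-0.2199,-0.1833,0],
  ],
  rotation=[
    [0,0,2],
    [0,0,7],
    [0,0,14],
    [0,0,21],
    [0,0,28],
    [0,0,34],
    [0,0,39],
    [0,0,43],
    [0,0,44.3],
    [0,0,44.3],
  ],
)

```text
time: 14.05
tool_pos: [564.4, 13.2, 148.8]
tcp_rot: [-179.9, -0.1, 114.4]
ft_force: [-1.2, 0.3, -1.9]
finger_gap: 46.8
grip_force: 51.8
```

Call:
servo_tool(
  fingers=[0.04,0.04,0.04,0.04,0.04,0.04],
  linear=[
    [0,0,0.005],
    [0,0,0.01],
    [0,0,0.015],
    [0,0,0.018],
    [0,0,0.02],
    [0,0,0.02],
  ],
  rotation=[
    [0,0,0],
    [0,0,0],
    [0,0,0],
    [0,0,0],
    [0,0,0],
    [0,0,0],
  ],
)

```text
time: 14.65
tool_pos: [564.6, 14.7, 129.8]
tcp_rot: [-180.0, -0.0, 114.5]
ft_force: [0.5, -0.5, -1.1]
finger_gap: 46.6
grip_force: 51.8
```

```bash
python3 -c "
from h import *
from bench import r
goal(r,(565.3,14.6,125),T(114.5))
d=r.snapshot('side');s=r.snapshot('top')
B=cv2.resize(d['frame'][140:250,200:310][:,:,::-1],None,fx=5,fy=5,interpolation=cv2.INTER_CUBIC)
cv2.imwrite('pics/s4.png',B)"
```

```text
t 14.65 at [564.6  14.7 129.8] [-1.7997e+02 -2.0000e-02  1.1451e+02] gap 46.6 F [ 0.5 -0.5 -1.1]
lin m [-0.0004  0.0006  0.0048] rot [-0.03 -0.02  0.01]
```

View pics/s4.png

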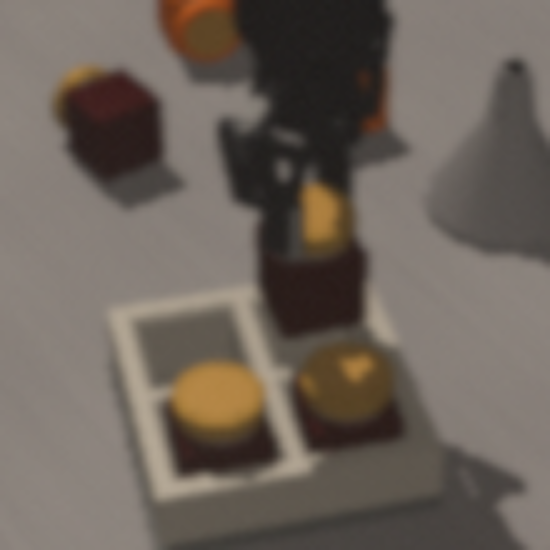

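Jar A is held upright over the far free pocket (crop 310,280), sides parallel to the carrier. Lowering.

Call:
servo_tool(
  fingers=[0.04,0.04,0.04,0.04,0.04,0.04,0.04,0.04],
  linear=[
    [0,0,0.004],
    [0,0,0.008],
    [0,0,0.012],
    [0,0,0.015],
    [0,0,0.018],
    [0,0,0.02],
    [0,0,0.022],
    [0,0,0.022],
  ],
  rotation=[
    [0,0,0],
    [0,0,0],
    [0,0,0],
    [0,0,0],
    [0,0,0],
    [0,0,0],
    [0,0,0],
    [0,0,0],
  ],
)

```text
time: 15.55
tool_pos: [564.8, 14.4, 107.9]
tcp_rot: [-180.0, -0.0, 114.5]
ft_force: [0.2, -0.2, -1.8]
finger_gap: 46.5
grip_force: 51.8
```

Inside the mouth (base about 37 mm) with no contact force. Continuing.

Call:
servo_tool(
  fingers=[0.04,0.04,0.04,0.04,0.04,0.04,0.04,0.04,0.04,0.04],
  linear=[
    [0,0,0.004],
    [0,0,0.008],
    [0,0,0.012],
    [0,0,0.016],
    [0,0,0.02],
    [0,0,0.024],
    [0,0,0.027],
    [0,0,0.029],
    [0,0,0.03],
    [0,0,0.03],
  ],
  rotation=[
    [0,0,0],
    [0,0,0],
    [0,0,0],
    [0,0,0],
    [0,0,0],
    [0,0,0],
    [0,0,0],
    [0,0,0],
    [0,0,0],
    [0,0,0],
  ],
)

```text
time: 16.55
tool_pos: [564.8, 14.4, 78.1]
tcp_rot: [-180.0, -0.0, 114.5]
ft_force: [0.9, 0.5, -1.4]
finger_gap: 46.4
grip_force: 51.8
```

Call:
servo_tool(
  fingers=[0.04,0.04,0.04,0.04,0.04,0.04],
  linear=[
    [0,0,0.001],
    [0,0,0.002],
    [0,0,0.003],
    [0,0,0.0035],
    [0,0,0.004],
    [0,0,0.004],
  ],
  rotation=[
    [0,0,0],
    [0,0,0],
    [0,0,0],
    [0,0,0],
    [0,0,0],
    [0,0,0],
  ],
)

```text
time: 17.15
tool_pos: [565.0, 14.4, 75.1]
tcp_rot: [180.0, 0.0, 114.5]
ft_force: [-3.2, 0.1, 6.7]
finger_gap: 46.9
grip_force: 52.7
```

Call:
servo_tool(
  fingers=[0.052,0.056,0.06,0.06,0.06,0.06,0.06,0.06,0.084,0.084],
  linear=[
    [0,0,-0.001],
    [0,0,-0.001],
    [0,0,-0.001],
    [0,0,-0.001],
    [0,0,-0.01],
    [0,0,-0.03],
    [0,0,-0.06],
    [0,0,-0.09],
    [0,0,-0.12],
    [0,0,-0.14],
  ],
  rotation=[
    [0,0,0],
    [0,0,0],
    [0,0,0],
    [0,0,0],
    [0,0,0],
    [0,0,0],
    [0,0,0],
    [0,0,0],
    [0,0,0],
    [0,0,0],
  ],
)

```text
time: 18.15
tool_pos: [565.7, 14.4, 217.7]
tcp_rot: [179.8, 0.1, 114.5]
ft_force: [0.5, -1.1, -0.1]
finger_gap: 83.7
grip_force: 0.0
```

```bash
python3 -c "
from h import *
from bench import r
goal(r,(583.6,364.9,150),Ro.from_euler('x',-45,degrees=True)*T(90))
print(r.sense()['joint_pos'].round(1))
from bench import r
s=r.snapshot('top')
for nm,b in(('old2',(268,205,300,230)),('old1',(258,228,285,255)),('A',(250,195,275,220))):
    c=big(mask(s,(10,120,100),(24,255,255),b));M=cv2.moments(c);print(nm,cv2.contourArea(c),onz(s,M['m10']/M['m00'],M['m01']/M['m00'],70).round(1))
"
```

```text
t 18.15 at [565.7  14.4 217.7] [1.7982e+02 9.0000e-02 1.1448e+02] gap 83.7 F [ 0.5 -1.1 -0.1]
lin m [0.3117 0.1613 0.0677] rot [  9.79 -44.24  23.12]
[ -3.7   3.   93.4   0.   83.4 -28.2]
old2 139.5 [540.3 -46.7  70. ]
old1 255.0 [478.  -24.9  70. ]
A 135.5 [559.1  22.   70. ]
```

Call:
servo_tool(
  fingers=[0.084,0.084,0.084,0.084,0.084,0.084,0.084,0.084,0.084,0.084],
  linear=[
    [0.02,0.01,0.004],
    [0.055,0.028,0.012],
    [0.095,0.049,0.02],
    [0.135,0.07,0.029],
    [0.175,0.09,0.038],
    [0.215,0.111,0.047],
    [0.255,0.132,0.055],
    [0.285,0.148,0.062],
    [0.305,0.158,0.066],
    [0.3117,0.1613,0.0677],
  ],
  rotation=[
    [0.6,-2.8,1.4],
    [1.7,-7.8,4.1],
    [3,-13.5,7.1],
    [4.2,-19.2,10],
    [5.5,-24.8,13],
    [6.8,-30.5,15.9],
    [8,-36.2,18.9],
    [9,-40.5,21.1],
    [9.6,-43.3,22.6],
    [9.8,-44.2,23.1],
  ],
)

```text
time: 19.2
tool_pos: [580.4, 367.7, 142.5]
tcp_rot: [-179.4, 45.2, 90.6]
ft_force: [-0.0, -0.3, -0.0]
finger_gap: 84.3
grip_force: 0.0
```

```bash
python3 -c "
from h import *
from bench import r
goal(r,(583.6,322.4,69.4),Ro.from_euler('x',-45,degrees=True)*T(90))
print(r.sense()['joint_pos'].round(1))
s=r.snapshot('top');f=s['frame']
d=r.snapshot('side')
A=cv2.resize(f[140:280,100:300][:,:,::-1],None,fx=2,fy=2,interpolation=cv2.INTER_CUBIC)
B=cv2.resize(d['frame'][110:250,180:380][:,:,::-1],None,fx=2,fy=2,interpolation=cv2.INTER_CUBIC)
cv2.imwrite('pics/t5.png',np.hstack([A,B]))
"
```

```text
t 19.2 at [580.4 367.7 142.5] [-179.4    45.2    90.59] gap 84.3 F [-0.  -0.3 -0. ]
lin m [0.02   0.0036 0.0836] rot [-0.18  0.2   0.41]
[ 43.   55.6  42.6 -34.  112.4  38.2]
```

Call:
servo_tool(
  fingers=[0.084,0.084,0.084,0.084,0.084,0.084],
  linear=[
    [0.01,0.0018,0.02],
    [0.02,0.0036,0.045],
    [0.02,0.0036,0.07],
    [0.02,0.0036,0.0836],
    [0.02,0.0036,0.0836],
    [0.02,0.0036,0.0836],
  ],
  rotation=[
    [0,0,0],
    [0,0,0],
    [0,0,0],
    [0,0,0],
    [0,0,0],
    [0,0,0],
  ],
)

```text
time: 19.9
tool_pos: [586.4, 319.5, 74.6]
tcp_rot: [-179.8, 44.9, 90.1]
ft_force: [0.3, -0.0, -0.2]
finger_gap: 83.9
grip_force: 0.0
```

```bash
python3 -c "
from h import *
from bench import r
goal(r,(583.6,280,27),Ro.from_euler('x',-45,degrees=True)*T(90))
s=r.snapshot('top');f=s['frame']
d=r.snapshot('side')
A=cv2.resize(f[150:250,110:230][:,:,::-1],None,fx=3.3,fy=3.3,interpolation=cv2.INTER_CUBIC)
B=cv2.resize(d['frame'][120:220,180:300][:,:,::-1],None,fx=3.3,fy=3.3,interpolation=cv2.INTER_CUBIC)
cv2.imwrite('pics/t5.png',np.hstack([A,B]))
"
```

```text
t 19.9 at [586.4 319.5  74.6] [-179.76   44.88   90.12] gap 83.9 F [ 0.3 -0.  -0.2]
lin m [ 0.0056 -0.0026  0.0616] rot [-0.15 -0.12  0.08]
```

View pics/t5.png

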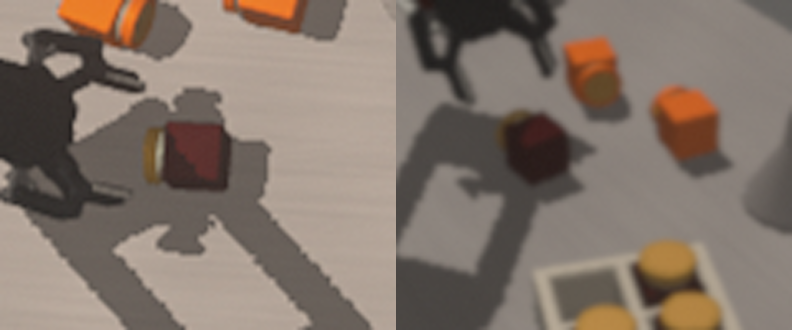

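Fingers straddle jar B (upper tip 140,85, lower tip 125,200; jar body 195,155, cap 152,155). Jar A sits in its pocket (right half, 668,260). Moving in.

Call:
servo_tool(
  fingers=[0.084,0.084,0.084,0.084,0.084,0.084],
  linear=[
    [0.0056,-0.0026,0.01],
    [0.0056,-0.0026,0.025],
    [0.0056,-0.0026,0.04],
    [0.0056,-0.0026,0.053],
    [0.0056,-0.0026,0.06],
    [0.0056,-0.0026,0.06],
  ],
  rotation=[
    [0,0,0],
    [0,0,0],
    [0,0,0],
    [0,0,0],
    [0,0,0],
    [0,0,0],
  ],
)

```text
time: 20.6
tool_pos: [582.5, 280.6, 25.7]
tcp_rot: [-179.6, 45.0, 90.3]
ft_force: [0.2, 0.1, -0.6]
finger_gap: 83.8
grip_force: 0.0
```

Call:
servo_tool(
  fingers=[0.065,0.06,0.055,0.05,0.045,0.04,0.04],
  linear=[
    [0,0,0],
    [0,0,0],
    [0,0,0],
    [0,0,0],
    [0,0,0],
    [0,0,0],
    [0,0,0],
  ],
  rotation=[
    [0,0,0],
    [0,0,0],
    [0,0,0],
    [0,0,0],
    [0,0,0],
    [0,0,0],
    [0,0,0],
  ],
  force=60,
)

```text
time: 21.3
tool_pos: [583.6, 282.2, 27.6]
tcp_rot: [-179.8, 44.9, 90.2]
ft_force: [1.5, 4.0, 5.4]
finger_gap: 49.4
grip_force: 62.6
```

Call:
servo_tool(
  fingers=[0.04,0.04,0.04,0.04,0.04,0.04,0.04,0.04,0.04,0.04],
  linear=[
    [-0.004,0,-0.004],
    [-0.014,0,-0.014],
    [-0.028,0,-0.028],
    [-0.04,0,-0.04],
    [-0.048,0,-0.048],
    [-0.05,0,-0.05],
    [-0.05,0,-0.05],
    [-0.05,0,-0.05],
    [-0.05,0,-0.05],
    [-0.05,0,-0.05],
  ],
  rotation=[
    [0,0,0],
    [0,0,0],
    [0,0,0],
    [0,3,0],
    [0,9,0],
    [0,16,0],
    [0,23,0],
    [0,30,0],
    [0,36,0],
    [0,40,0],
  ],
)

```text
time: 22.3
tool_pos: [584.3, 280.7, 100.5]
tcp_rot: [-180.0, 4.7, 90.0]
ft_force: [-0.9, -0.2, -1.6]
finger_gap: 49.1
grip_force: 62.4
```

```bash
python3 -c "
from h import *
from bench import r
goal(r,(583.6,270,100),Ro.from_euler('x',45,degrees=True)*T(90))
print(r.sense()['joint_pos'].round(1))
"
```

```text
t 22.3 at [584.3 280.7 100.5] [-179.97    4.69   89.97] gap 49.1 F [-0.9 -0.2 -1.6]
lin m [-0.0107 -0.0007  0.0014] rot [-2.000e-02  4.969e+01 -4.000e-02]
[23.4 23.1 83.  -4.4 75.8 24.6]
```

Call:
servo_tool(
  fingers=[0.04,0.04,0.04,0.04,0.04,0.04,0.04,0.04,0.04,0.04],
  linear=[
    [-0.002,0,0],
    [-0.004,0,0],
    [-0.006,0,0],
    [-0.008,0,0],
    [-0.01,0,0],
    [-0.0107,0,0],
    [-0.0107,0,0],
    [-0.0107,0,0],
    [-0.0107,0,0],
    [-0.0107,0,0],
  ],
  rotation=[
    [0,6,0],
    [0,13,0],
    [0,20,0],
    [0,27,0],
    [0,34,0],
    [0,41,0],
    [0,47,0],
    [0,49.7,0],
    [0,49.7,0],
    [0,49.7,0],
  ],
)

```text
time: 23.3
tool_pos: [583.7, 270.4, 99.2]
tcp_rot: [-179.8, -44.7, 89.9]
ft_force: [0.4, 0.1, -1.8]
finger_gap: 49.3
grip_force: 62.4
```

```bash
python3 -c "
from h import *
from bench import r
goal(r,(583.6,270,45),Ro.from_euler('x',45,degrees=True)*T(90))
print(r.sense()['joint_pos'].round(1))
"
```

```text
t 23.3 at [583.7 270.4  99.2] [-179.78  -44.65   89.88] gap 49.3 F [ 0.4  0.1 -1.8]
lin m [-0.0384  0.0001  0.0383] rot [-0.13  0.35 -0.08]
[ -2.3  20.1  98.6  47.7  71.7 -22.4]
```

Call:
servo_tool(
  fingers=[0.04,0.04,0.04,0.04,0.04,0.04,0.04,0.04,0.04],
  linear=[
    [-0.006,0,0.006],
    [-0.014,0,0.014],
    [-0.023,0,0.023],
    [-0.031,0,0.031],
    [-0.036,0,0.036],
    [-0.039,0,0.039],
    [-0.041,0,0.041],
    [-0.042,0,0.042],
    [-0.042,0,0.042],
  ],
  rotation=[
    [0,0.3,0],
    [0,0.3,0],
    [0,0.3,0],
    [0,0.3,0],
    [0,0.3,0],
    [0,0.3,0],
    [0,0.3,0],
    [0,0.3,0],
    [0,0.3,0],
  ],
)

```text
time: 24.2
tool_pos: [583.4, 270.6, 39.1]
tcp_rot: [-179.7, -45.1, 89.8]
ft_force: [1.0, 0.4, -1.9]
finger_gap: 49.0
grip_force: 62.4
```

Call:
servo_tool(
  fingers=[0.04,0.04,0.04,0.04,0.04,0.04],
  linear=[
    [-0.001,0,0.001],
    [-0.002,0,0.002],
    [-0.003,0,0.003],
    [-0.0035,0,0.0035],
    [-0.0037,0,0.0037],
    [-0.0037,0,0.0037],
  ],
  rotation=[
    [0,0,0],
    [0,0,0],
    [0,0,0],
    [0,0,0],
    [0,0,0],
    [0,0,0],
  ],
)

```text
time: 24.8
tool_pos: [583.9, 270.9, 36.3]
tcp_rot: [-179.8, -45.2, 90.0]
ft_force: [-6.9, -5.5, 14.6]
finger_gap: 49.3
grip_force: 64.3
```

Call:
servo_tool(
  fingers=[0.04,0.04,0.052,0.058,0.065,0.075,0.084,0.084,0.084,0.084],
  linear=[
    [0.001,0,-0.001],
    [0.0014,0,-0.0014],
    [0.0014,0,-0.0014],
    [0.0014,0,-0.0014],
    [0.0014,0,-0.0014],
    [0.0014,0,-0.0014],
    [0.0014,0,-0.0014],
    [0.0014,0,-0.0154],
    [0.0014,0,-0.0454],
    [0.0014,0,-0.0854],
  ],
  rotation=[
    [0,0,0],
    [0,0,0],
    [0,0,0],
    [0,0,0],
    [0,0,0],
    [0,0,0],
    [0,0,0],
    [0,0,0],
    [0,0,0],
    [0,0,0],
  ],
)

```text
time: 25.8
tool_pos: [581.9, 210.9, 94.9]
tcp_rot: [-179.5, -45.1, 89.7]
ft_force: [0.9, -0.1, 0.9]
finger_gap: 83.8
grip_force: 0.0
```

Call:
servo_tool(
  fingers=[0.084,0.084,0.084,0.084,0.084,0.084,0.084,0.084],
  linear=[
    [0,0,-0.03],
    [0,0,-0.06],
    [0,0,-0.09],
    [0,0,-0.11],
    [0,0,-0.12],
    [0,0,-0.12],
    [0,0,-0.12],
    [0,0,-0.12],
  ],
  rotation=[
    [0,0,0],
    [0,-4,0],
    [0,-11,0],
    [0,-18,0],
    [0,-25,0],
    [0,-33,0],
    [0,-40,0],
    [0,-45,0],
  ],
)

```text
time: 26.6
tool_pos: [584.5, 126.0, 182.3]
tcp_rot: [-180.0, 0.2, 90.0]
ft_force: [0.1, 0.5, -0.7]
finger_gap: 83.8
grip_force: 0.0
```

Run:
```python
from h import *
from bench import r
s=r.snapshot('top');f=s['frame'];d=r.snapshot('side')
pickle.dump({"top":s,"side":d},open("s2.pkl","wb"))
q=r.sense();print(q["tool_pos"],q["tcp_rot"])
m=mask(s,(10,120,100),(24,255,255),(140,170,215,240));c=big(m);M=cv2.moments(c);u,v=M["m10"]/M["m00"],M["m01"]/M["m00"]
print("B cap",u,v,cv2.boundingRect(c),cv2.contourArea(c),onz(s,u,v,66).round(1))
x,y,w,h=cv2.boundingRect(c);b=(x-8,y-8,x+w+12,y+h+14)
z=np.zeros((384,512),np.uint8);g=(f.max(2)<82)|(m>0);z[b[1]:b[3],b[0]:b[2]]=g[b[1]:b[3],b[0]:b[2]]*255
c=cv2.convexHull(big(z));a=cv2.approxPolyDP(c,1.5,True)[:,0]
for p in a: print("B",p,onz(s,*p,0).round(1),onz(s,*p,50).round(1))
for nm,b in(('old2',(268,205,300,230)),('old1',(258,228,285,255)),('A',(250,195,275,220))):
    c=big(mask(s,(10,120,100),(24,255,255),b));M=cv2.moments(c);print(nm,cv2.contourArea(c),onz(s,M['m10']/M['m00'],M['m01']/M['m00'],70).round(1))
m=mask(d,(10,120,80),(24,255,255),(190,100,330,240))
for c in cv2.findContours(m,cv2.RETR_EXTERNAL,cv2.CHAIN_APPROX_NONE)[0]:
    if cv2.contourArea(c)>40: print("side gold",cv2.boundingRect(c))
```

```text
[583.70061197 127.77878962 181.12991563] [-1.79854289e+02  2.76418100e-02  9.01645622e+01]Traceback (most recent call last):
  File "<stdin>", line 6, in <module>
  File "h.py", line 15, in big
    c,_=cv2.findContours(m,cv2.RETR_EXTERNAL,cv2.CHAIN_APPROX_NONE);return max(c,key=cv2.contourArea)
                                                                           ~~~^^^^^^^^^^^^^^^^^^^^^^^
ValueError: max() iterable argument is empty
```

```bash
cat > m.py <<'E'
from h import *
D=pickle.load(open("s2.pkl","rb"));s,d=D["top"],D["side"]
for S,n in((s,"top"),(d,"side")):
    print(n,"expect B cap",np.round(proj(S,(584,272,66)),1))
    m=mask(S,(10,110,50),(24,255,255))
    for c in cv2.findContours(m,cv2.RETR_EXTERNAL,cv2.CHAIN_APPROX_NONE)[0]:
        if cv2.contourArea(c)>30:
            M=cv2.moments(c);u,v=M["m10"]/M["m00"],M["m01"]/M["m00"];print(cv2.boundingRect(c),cv2.contourArea(c),round(u,1),round(v,1),onz(S,u,v,66).round(1))
E
python3 m.py
```

```text
top expect B cap [166.5 194.6]
(265, 232, 19, 20) 264.0 273.7 241.5 [478.3 -25.2  66. ]
(276, 210, 19, 19) 244.5 284.5 218.8 [541.3 -50.2  66. ]
(252, 200, 19, 18) 245.5 261.1 208.7 [563.9  14.1  66. ]
(31, 150, 21, 19) 280.5 41.1 159.3 [657.8 628.6  66. ]
(9, 148, 21, 20) 292.0 19.1 157.6 [658.2 690.2  66. ]
(0, 148, 8, 18) 88.0 2.9 156.1 [659.3 735.6  66. ]
(127, 140, 30, 25) 444.0 142.0 152.3 [698.1 353.1  66. ]
(35, 129, 21, 19) 276.5 44.9 138.0 [720.  628.4  66. ]
(13, 127, 21, 20) 283.0 23.0 136.3 [720.3 690.5  66. ]
(0, 126, 12, 19) 161.0 4.7 135.1 [720.4 742.3  66. ]
(39, 109, 20, 18) 252.0 48.7 117.6 [780.8 628.3  66. ]
(17, 108, 21, 18) 258.0 27.0 116.1 [780.7 690.   66. ]
(0, 106, 16, 18) 215.0 6.8 114.5 [781.2 747.9  66. ]
side expect B cap [220.5 154.3]
(234, 212, 19, 16) 226.0 243.2 219.7 [478.7 -26.7  66. ]
(259, 208, 19, 16) 222.0 268.3 215.6 [540.6 -50.8  66. ]
(253, 193, 17, 14) 165.0 261.4 199.6 [562.5  11.3  66. ]
(214, 151, 14, 10) 104.0 220.4 155.8 [579.4 264.7  66. ]
(258, 146, 19, 22) 260.0 267.4 156.1 [702.  176.3  66. ]
(232, 131, 16, 21) 222.5 239.5 141.6 [676.5 303.2  66. ]
(0, 96, 20, 34) 336.5 9.1 112.6 [  51.6 1013.7   66. ]
(164, 83, 61, 31) 1021.0 194.8 97.8 [712.2 710.   66. ]
(47, 82, 50, 37) 422.0 74.5 105.8 [278.1 926.1  66. ]
(0, 17, 75, 36) 795.5 40.2 37.6 [ 328.8 2068.2   66. ]
```

Call:
servo_tool(
  fingers=[0.084,0.084,0.084,0.084,0.084,0.084],
  linear=[
    [-0.03,0,-0.015],
    [-0.07,0,-0.03],
    [-0.115,0,-0.04],
    [-0.15,0,-0.04],
    [-0.17,0,-0.04],
    [-0.18,0,-0.04],
  ],
  rotation=[
    [0,0,0],
    [0,0,0],
    [0,0,0],
    [0,0,0],
    [0,0,0],
    [0,0,0],
  ],
)

```text
time: 27.3
tool_pos: [583.4, -56.9, 219.9]
tcp_rot: [-179.8, -0.2, 89.8]
ft_force: [-0.7, 0.5, -0.5]
finger_gap: 83.5
grip_force: 0.0
```

```bash
cat > n.py <<'E'
from h import *
from bench import r
s=r.snapshot('top');d=r.snapshot('side');f=s['frame']
pickle.dump({"top":s,"side":d},open("s2.pkl","wb"))
E
cat > k.py <<'E'
from h import *
D=pickle.load(open("s2.pkl","rb"));s,d=D["top"],D["side"];f=s["frame"]
m=mask(s,(10,110,50),(24,255,255),(148,170,195,222));c=big(m);M=cv2.moments(c);u,v=M["m10"]/M["m00"],M["m01"]/M["m00"]
print("B cap",u,v,cv2.boundingRect(c),cv2.contourArea(c),onz(s,u,v,66).round(1))
x,y,w,h=cv2.boundingRect(c);b=(x-8,y-8,x+w+12,y+h+14)
z=np.zeros((384,512),np.uint8);g=(f.max(2)<82)|(m>0);z[b[1]:b[3],b[0]:b[2]]=g[b[1]:b[3],b[0]:b[2]]*255
c=cv2.convexHull(big(z));a=cv2.approxPolyDP(c,1.5,True)[:,0]
for p in a: print("B",p,onz(s,*p,0).round(1),onz(s,*p,50).round(1))
E
python3 n.py; python3 m.py|head -8; python3 k.py
```

```text
top expect B cap [166.5 194.6]
(265, 232, 19, 12) 115.0 274.9 237.4 [489.4 -27.6  66. ]
(275, 210, 19, 19) 222.0 283.6 219.2 [539.9 -47.9  66. ]
(158, 187, 18, 18) 232.5 166.2 195.6 [581.2 272.4  66. ]
(31, 150, 21, 20) 282.5 41.1 159.3 [657.8 628.4  66. ]
(9, 148, 21, 20) 289.0 19.0 157.6 [658.2 690.3  66. ]
(0, 148, 8, 18) 87.0 2.9 156.2 [659.2 735.7  66. ]
(127, 140, 30, 25) 439.5 141.9 152.3 [698.2 353.3  66. ]
B cap 166.23082437275986 195.57921146953404 (158, 187, 18, 18) 232.5 [581.2 272.4  66. ]
B [161 188] [615.9 303.7   0. ] [604.7 292.5  50. ]
B [168 187] [620.3 284.    0. ] [608.9 273.6  50. ]
B [177 190] [613.4 257.2   0. ] [602.3 248.   50. ]
B [179 193] [605.  250.6   0. ] [594.3 241.6  50. ]
B [177 208] [561.1 251.6   0. ] [552.2 242.6  50. ]
B [165 208] [558.6 285.6   0. ] [549.8 275.2  50. ]
B [159 204] [568.9 304.    0. ] [559.6 292.8  50. ]
B [158 192] [603.6 310.9   0. ] [592.9 299.5  50. ]
```

Jar B now stands upright at about (583,272), sides square to the world axes. Regrasping by the cap along its diagonal.

```bash
python3 -c "
from h import *
from bench import r
goal(r,(583,272.6,140),T(135))"
```

```text
t 27.4 at [583.5 -55.5 219.6] [-1.7977e+02 -1.3000e-01  8.9840e+01] gap 84.1 F [-0.1 -0.1  0.4]
lin m [ 0.3279 -0.0011  0.0804] rot [ -0.16  -0.22 -45.16]
```

Call:
servo_tool(
  fingers=[0.084,0.084,0.084,0.084,0.084,0.084,0.084,0.084,0.084,0.084],
  linear=[
    [0.015,0,0],
    [0.05,0,0],
    [0.09,0,0],
    [0.135,0,0],
    [0.18,0,0.01],
    [0.225,0,0.025],
    [0.265,0,0.045],
    [0.3,0,0.06],
    [0.32,0,0.075],
    [0.328,-0.001,0.08],
  ],
  rotation=[
    [0,0,-3],
    [0,0,-8],
    [0,0,-13],
    [0,0,-19],
    [0,0,-25],
    [0,0,-31],
    [0,0,-37],
    [0,0,-42],
    [0,0,-45],
    [0,0,-45.2],
  ],
)

```text
time: 28.4
tool_pos: [579.6, 278.3, 137.6]
tcp_rot: [-179.7, -0.4, 135.6]
ft_force: [-0.7, 0.5, -0.4]
finger_gap: 83.9
grip_force: 0.0
```

Call:
servo_tool(
  fingers=[0.084,0.084,0.084,0.084],
  linear=[
    [0,0,0.01],
    [0,0,0.02],
    [0,0,0.03],
    [0,0,0.03],
  ],
  rotation=[
    [0,0,0],
    [0,0,0],
    [0,0,0],
    [0,0,0],
  ],
)

```text
time: 28.8
tool_pos: [581.6, 272.8, 108.0]
tcp_rot: [-179.7, -0.3, 135.1]
ft_force: [0.2, -0.2, -0.6]
finger_gap: 84.3
grip_force: 0.0
```

```bash
python3 -c "
from h import *
from bench import r
goal(r,(583,272.6,71),T(135))"
```

```text
t 28.8 at [581.6 272.8 108. ] [-179.73   -0.26  135.11] gap 84.3 F [ 0.2 -0.2 -0.6]
lin m [-0.0013  0.001   0.037 ] rot [-0.27 -0.26  0.11]
```

Call:
servo_tool(
  fingers=[0.084,0.084,0.084,0.084,0.065,0.058,0.052,0.045,0.04,0.04],
  linear=[
    [-0.0013,0.001,0.01],
    [-0.0013,0.001,0.022],
    [-0.0013,0.001,0.032],
    [-0.0013,0.001,0.037],
    [-0.0013,0.001,0.037],
    [-0.0013,0.001,0.037],
    [-0.0013,0.001,0.037],
    [-0.0013,0.001,0.037],
    [-0.0013,0.001,0.037],
    [-0.0013,0.001,0.037],
  ],
  rotation=[
    [-0.2,-0.2,0],
    [-0.3,-0.3,0],
    [-0.3,-0.3,0],
    [-0.3,-0.3,0],
    [-0.3,-0.3,0],
    [-0.3,-0.3,0],
    [-0.3,-0.3,0],
    [-0.3,-0.3,0],
    [-0.3,-0.3,0],
    [-0.3,-0.3,0],
  ],
  force=50,
)

```text
time: 29.8
tool_pos: [584.6, 274.4, 74.2]
tcp_rot: [179.7, 0.2, 135.2]
ft_force: [-0.5, -1.5, 6.6]
finger_gap: 46.3
grip_force: 52.1
```

Call:
servo_tool(
  fingers=[0.04,0.04,0.04,0.04,0.04,0.04,0.04],
  linear=[
    [0,0,-0.004],
    [0,0,-0.015],
    [0,0,-0.035],
    [0,0,-0.06],
    [0,0,-0.075],
    [0,0,-0.08],
    [0,0,-0.08],
  ],
  rotation=[
    [0,0,0],
    [0,0,0],
    [0,0,0],
    [0,0,0],
    [0,0,0],
    [0,0,0],
    [0,0,0],
  ],
)

```text
time: 30.5
tool_pos: [584.1, 274.2, 153.8]
tcp_rot: [179.7, 0.1, 135.2]
ft_force: [-1.1, 0.1, -2.0]
finger_gap: 46.4
grip_force: 51.6
```

```bash
python3 -c "
from h import *
from bench import r
goal(r,(501.5,38.4,150),T(114.5))"
```

```text
t 30.5 at [584.1 274.2 153.8] [1.7974e+02 1.4000e-01 1.3521e+02] gap 46.4 F [-1.1  0.1 -2. ]
lin m [-0.1075 -0.2255  0.0031] rot [ 0.29  0.09 20.71]
```

Call:
servo_tool(
  fingers=[0.04,0.04,0.04,0.04,0.04,0.04,0.04,0.04,0.04,0.04],
  linear=[
    [-0.0055,-0.0115,0],
    [-0.018,-0.038,0],
    [-0.034,-0.0713,0],
    [-0.051,-0.107,0],
    [-0.068,-0.1426,0],
    [-0.084,-0.1762,0],
    [-0.096,-0.2014,0.001],
    [-0.104,-0.218,0.002],
    [-0.1075,-0.2255,0.003],
    [-0.1075,-0.2255,0.003],
  ],
  rotation=[
    [0,0,1],
    [0,0,3.5],
    [0.1,0,7],
    [0.1,0,10.5],
    [0.2,0,14],
    [0.2,0,17],
    [0.3,0.1,19],
    [0.3,0.1,20.2],
    [0.3,0.1,20.7],
    [0.3,0.1,20.7],
  ],
)

```text
time: 31.5
tool_pos: [499.9, 37.3, 148.2]
tcp_rot: [-179.8, -0.1, 114.4]
ft_force: [0.2, -0.2, -2.4]
finger_gap: 46.7
grip_force: 51.9
```

Call:
servo_tool(
  fingers=[0.04,0.04,0.04,0.04,0.04],
  linear=[
    [0,0,0.005],
    [0,0,0.01],
    [0,0,0.015],
    [0,0,0.018],
    [0,0,0.018],
  ],
  rotation=[
    [0,0,0],
    [0,0,0],
    [0,0,0],
    [0,0,0],
    [0,0,0],
  ],
)

```text
time: 32.0
tool_pos: [500.5, 38.7, 130.5]
tcp_rot: [-179.8, -0.0, 114.6]
ft_force: [0.1, 1.1, -1.2]
finger_gap: 46.7
grip_force: 51.9
```

```bash
python3 -c "
from h import *
from bench import r
goal(r,(501.5,38.4,110),T(114.5))
d=r.snapshot('side')
cv2.imwrite('pics/s6.png',cv2.resize(d['frame'][140:250,200:310][:,:,::-1],None,fx=5,fy=5,interpolation=cv2.INTER_CUBIC))"
```

```text
t 32.0 at [500.5  38.7 130.5] [-1.7982e+02 -5.0000e-02  1.1455e+02] gap 46.7 F [ 0.1  1.1 -1.2]
lin m [-0.0007  0.0008  0.0205] rot [-0.18 -0.05  0.05]
```

View pics/s6.png

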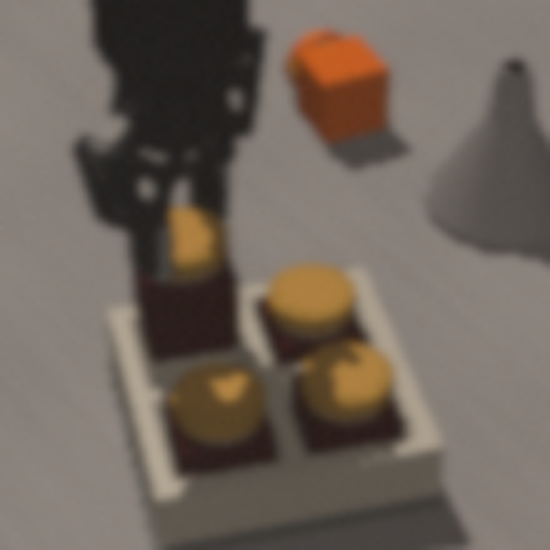

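Jar B is upright and square over the near free pocket (crop 190,300), and jar A sits home at (310,310). Lowering.

Call:
servo_tool(
  fingers=[0.04,0.04,0.04,0.04,0.04,0.04,0.04,0.04],
  linear=[
    [-0.0007,0.0008,0.004],
    [-0.0007,0.0008,0.008],
    [-0.0007,0.0008,0.011],
    [-0.0007,0.0008,0.014],
    [-0.0007,0.0008,0.017],
    [-0.0007,0.0008,0.02],
    [-0.0007,0.0008,0.022],
    [-0.0007,0.0008,0.022],
  ],
  rotation=[
    [-0.2,0,0],
    [-0.2,0,0],
    [-0.2,0,0],
    [-0.2,0,0],
    [-0.2,0,0],
    [-0.2,0,0],
    [-0.2,0,0],
    [-0.2,0,0],
  ],
)

```text
time: 32.85
tool_pos: [501.7, 37.9, 109.0]
tcp_rot: [179.9, -0.0, 114.5]
ft_force: [0.0, -0.1, -1.8]
finger_gap: 46.8
grip_force: 51.9
```

Call:
servo_tool(
  fingers=[0.04,0.04,0.04,0.04,0.04,0.04,0.04,0.04,0.04],
  linear=[
    [0,0,0.004],
    [0,0,0.008],
    [0,0,0.012],
    [0,0,0.016],
    [0,0,0.02],
    [0,0,0.024],
    [0,0,0.026],
    [0,0,0.027],
    [0,0,0.027],
  ],
  rotation=[
    [0,0,0],
    [0,0,0],
    [0,0,0],
    [0,0,0],
    [0,0,0],
    [0,0,0],
    [0,0,0],
    [0,0,0],
    [0,0,0],
  ],
)

```text
time: 33.75
tool_pos: [502.0, 38.0, 82.3]
tcp_rot: [179.9, -0.0, 114.5]
ft_force: [-0.2, 0.1, -1.4]
finger_gap: 46.9
grip_force: 51.9
```

Call:
servo_tool(
  fingers=[0.04,0.04,0.04,0.04,0.04],
  linear=[
    [0,0,0.001],
    [0,0,0.002],
    [0,0,0.003],
    [0,0,0.004],
    [0,0,0.004],
  ],
  rotation=[
    [0,0,0],
    [0,0,0],
    [0,0,0],
    [0,0,0],
    [0,0,0],
  ],
)

```text
time: 34.25
tool_pos: [502.0, 38.0, 78.3]
tcp_rot: [179.9, -0.0, 114.5]
ft_force: [-0.2, -0.6, -1.1]
finger_gap: 46.3
grip_force: 51.9
```

Call:
servo_tool(
  fingers=[0.04,0.04,0.04,0.04,0.04],
  linear=[
    [0,0,0.001],
    [0,0,0.0015],
    [0,0,0.002],
    [0,0,0.002],
    [0,0,0.002],
  ],
  rotation=[
    [0,0,0],
    [0,0,0],
    [0,0,0],
    [0,0,0],
    [0,0,0],
  ],
)

```text
time: 34.75
tool_pos: [502.3, 37.9, 78.1]
tcp_rot: [179.9, 0.0, 114.5]
ft_force: [-9.0, 0.2, 15.2]
finger_gap: 46.7
grip_force: 53.4
```

Call:
servo_tool(
  fingers=[0.04,0.052,0.056,0.058,0.058,0.058,0.058,0.058,0.058,0.058],
  linear=[
    [0,0,-0.0015],
    [0,0,-0.002],
    [0,0,-0.002],
    [0,0,-0.002],
    [0,0,-0.01],
    [0,0,-0.03],
    [0,0,-0.06],
    [0,0,-0.09],
    [0,0,-0.12],
    [0,0,-0.14],
  ],
  rotation=[
    [0,0,0],
    [0,0,0],
    [0,0,0],
    [0,0,0],
    [0,0,0],
    [0,0,0],
    [0,0,0],
    [0,0,0],
    [0,0,0],
    [0,0,0],
  ],
)

```text
time: 35.75
tool_pos: [502.7, 37.8, 219.7]
tcp_rot: [179.7, 0.1, 114.5]
ft_force: [0.4, 0.6, 0.1]
finger_gap: 58.1
grip_force: 0.0
```

Call:
servo_tool(
  fingers=[0.058,0.058,0.058,0.058,0.058,0.058,0.058,0.058,0.058,0.058],
  linear=[
    [0.02,0,0],
    [0.06,0,0],
    [0.1,0,0],
    [0.14,0,0],
    [0.18,0,0],
    [0.21,0,0],
    [0.23,0,0],
    [0.24,0,0],
    [0.24,0,0],
    [0.24,0,0],
  ],
  rotation=[
    [0,0,0],
    [0,0,0],
    [0,0,0],
    [0,0,0],
    [0,0,0],
    [0,0,0],
    [0,0,0],
    [0,0,0],
    [0,0,0],
    [0,0,0],
  ],
)

```text
time: 36.75
tool_pos: [402.6, 255.7, 216.6]
tcp_rot: [179.9, 0.0, 114.5]
ft_force: [0.4, -0.4, 0.6]
finger_gap: 57.8
grip_force: 0.0
```

```bash
python3 n.py; python3 m.py | grep -E "top|side|\[(4[6-9]|5)[0-9.]+"
python3 - <<'E'
from h import *
D=pickle.load(open("s2.pkl","rb"));d=D["side"]
for n in("top","side"):
    s=D[n];c=big(mask(s,(0,120,60),(6,255,255))|mask(s,(174,120,60),(180,255,255)))
    print(n,"lid",[(p.tolist(),onz(s,*p,38).round(0)[:2].tolist()) for p in cv2.approxPolyDP(cv2.convexHull(c),3,True)[:,0]])
a=pickle.load(open("s0.pkl","rb"))["top"]["frame"];b=D["top"]["frame"];df=cv2.absdiff(a,b).max(2)
for n,(u,v) in dict(shaker=(383,268),funnel=(242,145),bowl=(299,141)).items(): print(n,"change",df[v-20:v+20,u-20:u+20].mean())
E
```

```text
top expect B cap [166.5 194.6]
(265, 232, 19, 20) 262.0 273.7 241.6 [478.1 -25.2  66. ]
(241, 222, 20, 19) 261.5 250.4 231.3 [500.8  38.2  66. ]
(275, 210, 20, 19) 252.5 284.5 218.7 [541.3 -50.   66. ]
(252, 200, 19, 18) 247.5 261.1 208.7 [564.  14.  66.]
side expect B cap [220.5 154.3]
(259, 207, 19, 17) 231.0 268.3 215.2 [541.3 -49.8  66. ]
(253, 193, 18, 14) 176.0 261.7 199.5 [563.5  11.4  66. ]
top lid [([353, 164], [716.0, -235.0]), ([404, 185], [665.0, -377.0]), ([383, 238], [513.0, -321.0]), ([329, 215], [565.0, -173.0])]
side lid [([368, 238], [716.0, -237.0]), ([401, 285], [667.0, -375.0]), ([400, 297], [640.0, -394.0]), ([335, 312], [500.0, -341.0]), ([309, 258], [551.0, -202.0]), ([312, 249], [576.0, -184.0])]
shaker change 8.485625
funnel change 7.683125
bowl change 7.225625
```

All four caps sit on the expected 68 mm grid and the old jars are unmoved. Both views agree on the lid's roof height, so it lies flat. The arm is clear, so I'm handing in.

```bash
python3 -c "
from bench import r
print(r.hand_in())"
```

```text
the job is handed in; nothing more can be done
None
```

The job is handed in at about 37 s of the 72 s limit; no verdict came back. By my last camera check, the lid was tipped by its lug and now lies flat on the worktop, both loose jars stand home in the free pockets, and nothing else moved.

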